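# Load the sample carriers into the gravity chute, recess up

### The arm

A 6-joint arm with a two-finger parallel gripper is mounted at the origin on a cart in front of the work surface, level with it; the furniture and walls round the work are solid. World frame = base frame: x ahead of the robot, y to its left, z up, the work surface at z = 0. Lengths are in m, angles in rad, forces in N, time in s.
With the tool pointing down it reaches from about 0.25 to 0.775 m from the base axis. Payload 4 kg.
Tool frame: the origin (TCP) lies at the centre of the arm's flange, where the gripper is bolted on; the fingertips stand 199 mm ahead of it and the grasp point (between the pads) lies 180 mm ahead of it (robot.tcp_to_tips is the z of the fingertips in the tool frame, in m); z points along the fingers, y is the line along which they close (so a half turn about z gives the same grasp; the last joint's range is limited). The gripper opens to 94 mm and grips with 3 to 60 N. Pads are 16 mm wide; open, the fingers measure 119 mm over their backs; the gripper's body (75 mm by 177 mm) begins 78 mm behind the grasp point.
Start: joints at [-1.432, 0.087, 1.371, -0, 1.684, -0.103], TCP at [0.132, -0.534, 0.405] pointing down, gripper open.
Joint ranges: [-3.1, 3.1], [-0.76, 2.03], [0.27, 2.55], [-1.08, 4.22], [0.17, 2.65], [-2.57, 2.57]. Speed limits (rad/s): [2.79, 2.79, 3.14, 3.14, 3.14, 3.14].

### API

Orientations are given as [roll, pitch, yaw] about the fixed x, y, z axes, in that order (R = Rz(yaw) Ry(pitch) Rx(roll)).
In Python, from bench import robot gives the robot as it stands.
- The arm moves only by the tool play_rows, never from a script. Its arguments are lists of equal length, an entry for each row: "translation": the shift along the tool's x, y, z scaled (see below), a list of three; "twist": the turn, a rotation vector about the tool's x, y, z scaled (see below), a list of three; "gripper": the opening, from -1 (shut) to 1 (fully open). A call has 1 to 8 rows; each row shifts and turns the commanded pose from where the row before left it, along the tool's axes as they then stand; what a row does not reach is not made up. The controller multiplies each number of a shift by 0.04 m and each number of a turn by 0.1 rad. A row lasts 1/10 s, in which the tool goes at most 50 mm and 8.59 degrees, less where a joint would pass 70% of its speed; a pose out of reach is approached as far as the arm can. A call with a number of a shift or a turn outside -1 to 1 is refused whole. A call with a gripper value outside its range is refused whole. The fingers move at their own pace and stop on an object; the grip force is fixed at half the most. Time passes only in rows, so rows that do not move let the fingers close. It gives the time, the measured TCP pose, the force, the opening and the grip force at its end, in the units of the state.
- robot.get_obs(): the state, without advancing time (a new reading comes with each control period).
- robot.snapshot(name): name is "scene" or "side" or "wrist"; returns the picture (384x512x3 uint8, red, green, blue); there is no depth.
- robot.camera_model(name): a dict with "camera_matrix" (3x3 intrinsics, pixels), "k1" (the pictures are not rectified: a ray, as slopes to the right and down, at radius r is drawn at 1 + k1 r^2 times it, then the intrinsics apply), "rvec" (rotation vector, rad) and "tvec" (3), from world to camera coordinates, as OpenCV has them. Camera axes: x right, y down, z forward; pixel columns grow to the right and rows downward; lengths in m; the calibration is good to about 2 mm. A picture is of the moment at which its call begins: read the wrist's pose just before it. camera_model takes no time and is no camera call; for the wrist camera it gives the pose at the moment of the call.
- robot.close_job(): hands the job in; it is judged then, once.
Trained networks look in the newest picture that a camera, given by its name, has taken for a name from the list of things; names that differ only in an ending like _2 or _b are one class to them, and where a whole thing is asked for, a point or a joint stands for the part that bears it (a point fixed in the world has none). Each returns a list of dicts, best first, with "score" (0 to 1); they miss things now and then, are a little off and sometimes report something else, mostly with a low value. They report only what shows in the picture. A call takes as long as a camera call. They do not tell look-alikes from the thing itself.
- robot.recognise(name, camera): "centre" ([x, y, z] in m, in world coordinates, good to about 4 mm: the middle of the surface that is visible of it).
- robot.spot_point(name, camera): "centre" ([x, y, z] in m, in world coordinates, good to about 4 mm: a listed point, or the origin of a listed thing).
The state is a dict: "time": time; "joint_positions": joint angles; "qvel": joint speeds; "joint_torque": joint torques, N m; "tool_pos": TCP position; "ee_rot": TCP orientation; "wrist_force": force on the tool from outside, world axes, zero at the start; "wrist_torque": the same for the moment, N m; "width": finger opening in m; "finger_force": force on a finger pad.
Only numpy, scipy, OpenCV 4.12 (cv2) and the standard library are available. Lean on these libraries where they do the work, as an engineer would, in place of code of your own. Each camera call takes 0.05 s, during which the arm holds its last target. There are 200 camera calls.

### The job

Load the two sample carriers from the tray into the gravity chute, behind the one already in it, so that all three lie in one closed row down the slope with the recess facing up. One of the two lies face down in the tray and has to be turned over. The row must have slid fully home against the stop; do not knock the beaker or the dropper bottle about.

Things in the scene. Friction and masses are not known exactly. Their poses are not given: they have to be found in the camera images.
- carrier_a: grey plastic block, 46 long (its x) x 30 wide (y) x 14 mm thick (z), about 40 g, with a recess 38 x 22 x 9 mm deep in its top (+z side); the -z side is plain and flat. Origin in the middle of the block; both ends alike. Lies in the tray with its recess up.
- carrier_b: grey plastic block, 46 long (its x) x 30 wide (y) x 14 mm thick (z), about 40 g, with a recess 38 x 22 x 9 mm deep in its top (+z side); the -z side is plain and flat. Origin in the middle of the block; both ends alike. Lies in the tray face down (recess hidden, flat underside up). It stands steadily on an end and falls over when its upper edge is pushed about 15 mm.
- carrier_c: grey plastic block, 46 long (its x) x 30 wide (y) x 14 mm thick (z), about 40 g, with a recess 38 x 22 x 9 mm deep in its top (+z side); the -z side is plain and flat. Origin in the middle of the block; both ends alike. Already in the chute, against the stop, recess up: it shows how the others must lie.
- chute: fixed aluminium chute on legs, base plate 290 x 84 mm. Origin on the bench under the crest; +x points level in the downhill direction, z up, y across. For x from -120 to 0 mm a level loading deck, 66 mm wide, top 100 mm above the bench, ordinary grip, open at the sides and back; over its last 35 mm two upright guides 12 mm high narrow it from 56 to 34 mm
- crest (a point): middle of the crest (chute x = 0), on the deck's top surface where the slope begins, 100 mm above the bench. A carrier pushed over it slides down by itself: the bed is slippery and falls at 25 degrees (0.436 rad)
- stop (a point): middle of the bed at the face of the stop, 175 mm down the slope. Bed 34 mm wide, walls 21 mm high; from 60 mm below the crest on, lips at the walls' tops reach 3 mm inward, 20 mm above the bed, so carriers cannot be laid in from above there. In a closed row of three the last one's middle is 60 mm down the slope
- parts_tray: fixed shallow steel tray 140 (its x) x 240 (its y) mm, rim 10 mm high and 4 mm thick; its floor is 4 mm above the bench. Origin under its centre
- beaker: loose glass beaker about 60 wide, 70 mm high, origin at its foot; a bystander behind the chute
- dropper_bottle: loose black dropper bottle 33 wide, 82 mm high, origin at its foot; a bystander behind the tray
Mind the look-alikes: they are no part of the job. Leave any green or purple look-alike of the carrier_a alone.

How it is judged:
By the outcome, as a careful person would: the job done as asked, in the order asked, and still so for the second after the job is handed in, with the robot touching nothing.
It also fails if it takes over 69 s, if anything falls off the work surface, if the arm or the gripper's body presses on something with over 40 N, if the wrist force passes 120 N, or if a joint passes its speed limit or range.

## Working session

There is one attempt and no reset: what is moved stays moved. The work goes in short steps, Python scripts to look and compute and a tool call to move; the robot and the scene stay as the last step left them, time stands still between calls to the robot, and variables do not carry over. Pictures are saved under pics/ and viewed, at most 10 in all, crops included, and the job is handed in when it is done.

Besides the shell and the picture viewer there is one more tool, called after ">>>" by a JSON object that holds its "fn" and its "kwargs", one argument or row to a line. play_rows: Moves the arm, as the interface text tells. Its arguments: {"type":"object","properties":{"translation":{"type":"array","items":{"type":"array","items":{"type":"number","minimum":-1,"maximum":1}}},"twist":{"type":"array","items":{"type":"array","items":{"type":"number","minimum":-1,"maximum":1}}},"gripper":{"type":"array","items":{"type":"number"}}},"required":["translation","twist","gripper"]}

```bash
mkdir -p pics; python3 - <<'E'
from bench import robot
import cv2,numpy as np
o=robot.get_obs();print(o['time'],o['tool_pos'],o['ee_rot'],o['width'])
ims=[]
for c in ["scene","side","wrist"]:
    im=robot.snapshot(c);cv2.imwrite(f"pics/{c}0.png",im[:,:,::-1]);ims.append(im)
    m=robot.camera_model(c);print(c,m)
for c in ["scene","side"]:
    for n in ["carrier_a","parts_tray","chute","beaker","dropper_bottle"]:
        print(c,n,[(np.round(d['centre'],3).tolist(),round(d['score'],2)) for d in robot.recognise(n,c)])
    for n in ["crest","stop","carrier_a"]:
        print(c,n,[(np.round(d['centre'],3).tolist(),round(d['score'],2)) for d in robot.spot_point(n,c)])
E
```

```text
0.0 [ 0.13167292 -0.53388931  0.40349273] [-3.13938649e+00 -2.28633779e-04  2.41776204e-01] 0.09391052445873602
scene {'camera_matrix': array([[435.83689351,   0.        , 258.09972994],
       [  0.        , 435.83689351, 189.69794329],
       [  0.        ,   0.        ,   1.        ]]), 'k1': -0.04610478296939076, 'rvec': array([ 1.96687366, -0.61452706,  0.3877408 ]), 'tvec': array([-0.45652283,  0.21904463,  0.8415033 ])}
side {'camera_matrix': array([[350.94131138,   0.        , 254.66642693],
       [  0.        , 350.94131138, 187.14378107],
       [  0.        ,   0.        ,   1.        ]]), 'k1': 0.012889540995758366, 'rvec': array([ 0.41558631, -2.49722327,  1.57849858]), 'tvec': array([0.54897474, 0.16260686, 0.85470408])}
wrist {'camera_matrix': array([[273.13673464,   0.        , 251.64301058],
       [  0.        , 273.13673464, 194.50099428],
       [  0.        ,   0.        ,   1.        ]]), 'k1': -0.045376992551876716, 'rvec': array([-2.29293698,  1.79528729,  0.25512925]), 'tvec': array([-0.54919656, -0.02920574,  0.39327128])}
scene carrier_a [([0.498, -0.341, 
[... 330 characters left out ...]
 0.011], 0.76), ([0.398, -0.243, 0.005], 0.65), ([0.495, -0.34, 0.007], 0.57), ([0.534, -0.087, 0.015], 0.52)]
side carrier_a [([0.496, -0.329, 0.004], 0.6), ([0.589, 0.285, 0.042], 0.45), ([0.533, -0.074, 0.015], 0.42)]
side parts_tray [([0.514, -0.159, 0.002], 0.74)]
side chute [([0.562, 0.188, 0.041], 0.63)]
side beaker [([0.715, 0.047, 0.046], 0.85), ([0.548, -0.194, 0.008], 0.66)]
side dropper_bottle [([0.653, -0.126, 0.04], 0.77)]
side crest [([0.561, 0.149, 0.103], 0.62)]
side stop [([0.585, 0.305, 0.025], 0.88)]
side carrier_a [([0.535, -0.089, 0.009], 0.68), ([0.583, 0.287, 0.045], 0.65), ([0.494, -0.337, 0.006], 0.63), ([0.545, -0.201, 0.006], 0.56), ([0.399, -0.243, 0.003], 0.49)]
```

View pics/scene0.png

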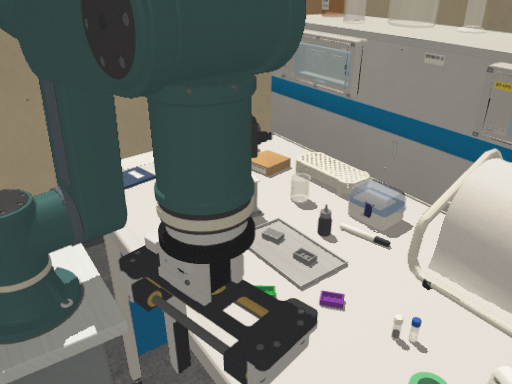

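View pics/side0.png

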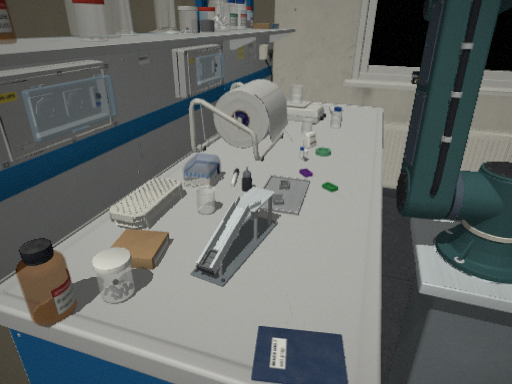

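The tray carriers are at scene px (272,236), which looks flat (b), and (305,257), recess visible (a). Green at (264,291) and purple at (332,299) are look-alikes to leave alone. The chute is in the side view at (240,230), with the stop at its near-left end.

```bash
cat > h.py <<'E'
from bench import robot
import cv2,numpy as np
from scipy.spatial.transform import Rotation as Ro
def eul(r): return Ro.from_euler('xyz',r)
def units(p,rpy,tp,trpy):
    """delta from pose to target in tool units (all translation first, in the start frame); also twist total"""
    R=eul(rpy);d=R.inv().apply(np.array(tp)-p)/0.04
    w=(R.inv()*eul(trpy)).as_rotvec()/0.1
    return np.round(d,2),np.round(w,2)
def go(tp,trpy):
    o=robot.get_obs();return units(o['tool_pos'],o['ee_rot'],tp,trpy)
def cam(c):
    m=robot.camera_model(c);R=cv2.Rodrigues(np.array(m['rvec']))[0];return m,R,-R.T@np.array(m['tvec'])
def und(m,uv):
    K=m['camera_matrix'];d=np.array([m['k1'],0,0,0,0]);return cv2.undistortPoints(np.array(uv,float).reshape(-1,1,2),K,d).reshape(-1,2)
def ray(mc,uv,z):
    m,R,C=mc;p=und(m,uv);D=np.c_[p,np.ones(len(p))]@R
    return C+D*((z-C[2])/D[:,2])[:,None]
E
python3 - <<'E'
from h import *
o=robot.get_obs();m,R,C=cam('wrist');T=eul(o['ee_rot'])
print('cam in tool',T.inv().apply(C-o['tool_pos']),'cam axes in tool (rows)',np.round(T.inv().apply(R),3))
print(go([.50,-.15,.42],[np.pi,0,.242]), go([.50,-.15,.42],[np.pi,0,1.4]))
E
```

```text
cam in tool [0.08046167 0.00018871 0.01902065] cam axes in tool (rows) [[ 0.     1.     0.001]
 [-0.961  0.    -0.276]
 [-0.276 -0.001  0.961]]
(array([11.24, -7.12, -0.38]), array([ 0.,  0., -0.])) (array([11.24, -7.12, -0.38]), array([  0.  ,   0.  , -11.58]))
```

>>> {"fn": "play_rows", "kwargs": {
  "translation": [
    [0.93,-0.51,-0.03],
    [0.93,-0.51,-0.03],
    [0.93,-0.51,-0.03],
    [0.93,-0.51,-0.03],
    [0.93,-0.51,-0.03],
    [0.93,-0.51,-0.03],
    [0.93,-0.51,-0.03],
    [0.93,-0.51,-0.03]
  ],
  "twist": [
    [0,0,0],
    [0,0,0],
    [0,0,0],
    [0,0,0],
    [0,0,0],
    [0,0,0],
    [0,0,0],
    [0,0,0]
  ],
  "gripper": [1,1,1,1,1,1,1,1]
}}

```text
time: 1.75
tool_pos: [0.3825, -0.3029, 0.4146]
ee_rot: [3.141, -0.0, 0.242]
wrist_force: [-0.6, -0.0, 0.9]
width: 0.0939
finger_force: 0.0
```

>>> {"fn": "play_rows", "kwargs": {
  "translation": [
    [0.93,-0.51,-0.03],
    [0.93,-0.51,-0.03],
    [0.93,-0.51,-0.03],
    [0.93,-0.51,-0.03],
    [0.93,-0.51,-0.03],
    [0,0,0],
    [0,0,0]
  ],
  "twist": [
    [0,0,0],
    [0,0,0],
    [0,0,0],
    [0,0,0],
    [0,0,0],
    [0,0,0],
    [0,0,0]
  ],
  "gripper": [1,1,1,1,1,1,1]
}}

```text
time: 2.45
tool_pos: [0.5381, -0.1601, 0.4199]
ee_rot: [3.142, 0.001, 0.244]
wrist_force: [0.0, 0.2, -0.3]
width: 0.0941
finger_force: 0.0
```

```bash
python3 - <<'E'
from h import *
o=robot.get_obs();print(o['time'],o['tool_pos'],o['ee_rot'],o['joint_positions'])
im=robot.snapshot('wrist');cv2.imwrite("pics/w1.png",im[:,:,::-1])
for f in (robot.recognise,robot.spot_point):
    print([(np.round(d['centre'],3).tolist(),round(d['score'],2)) for d in f('carrier_a','wrist')])
E
```

```text
2.45 [ 0.53812053 -0.16008346  0.41993031] [3.14154524e+00 1.07169751e-03 2.43752444e-01] [-3.89952676e-01  1.10696924e-01  1.31521859e+00 -6.80004682e-04
  1.71651265e+00  9.36992725e-01]
[([0.401, -0.243, 0.005], 0.96), ([0.505, -0.336, 0.005], 0.88), ([0.544, -0.201, 0.013], 0.84), ([0.537, -0.089, 0.016], 0.71)]
[([0.535, -0.089, 0.01], 0.81), ([0.399, -0.246, 0.004], 0.8), ([0.498, -0.332, 0.006], 0.65), ([0.546, -0.201, 0.012], 0.62)]
```

View pics/w1.png

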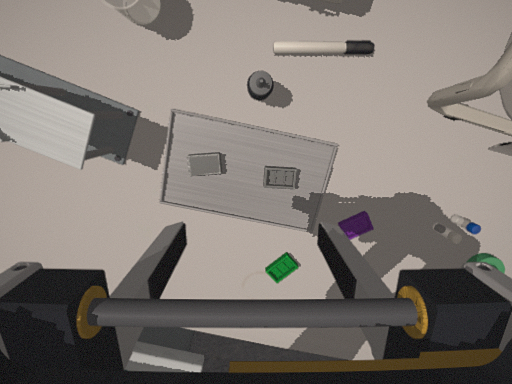

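```bash
python3 - <<'E'
from h import *
im=cv2.imread('pics/w1.png');mc=cam('wrist')
c=cv2.resize(im[90:210,0:320],None,fx=2.5,fy=2.5,interpolation=cv2.INTER_CUBIC);cv2.imwrite('pics/w1c.png',c)
g=cv2.cvtColor(im,cv2.COLOR_BGR2GRAY).astype(int)
for y in (152,158,164,170,176): print(y,g[y,180:232].tolist())
print(ray(mc,[[95,113],[82,168]],.1).round(4), ray(mc,[[173,109],[337,145],[160,201],[313,236]],.01).round(3))
E
```

```text
152 [151, 153, 151, 152, 150, 153, 153, 152, 153, 151, 154, 154, 157, 157, 156, 155, 157, 156, 154, 154, 157, 152, 155, 151, 149, 150, 148, 151, 135, 133, 131, 117, 109, 108, 113, 97, 96, 94, 87, 89, 142, 154, 153, 155, 151, 150, 151, 150, 145, 148, 148, 147]
158 [153, 154, 151, 152, 156, 156, 146, 136, 138, 127, 117, 118, 115, 115, 113, 112, 113, 116, 116, 116, 113, 118, 113, 115, 115, 113, 113, 117, 115, 114, 114, 111, 112, 112, 111, 111, 112, 119, 138, 87, 63, 79, 86, 84, 89, 146, 154, 148, 148, 149, 148, 147]
164 [152, 153, 153, 151, 152, 153, 152, 138, 134, 139, 120, 112, 116, 115, 112, 113, 113, 112, 113, 113, 114, 115, 114, 111, 114, 111, 112, 112, 113, 110, 112, 110, 113, 112, 111, 113, 109, 111, 115, 117, 68, 62, 76, 79, 77, 85, 92, 136, 146, 143, 142, 144]
170 [149, 145, 151, 146, 149, 148, 149, 153, 129, 123, 129, 118, 114, 114, 110, 112, 111, 112, 115, 110, 114, 112, 114, 112, 110, 110, 112, 109, 113, 113, 111, 110, 112, 110, 108, 112, 110, 110, 112, 131, 105, 60, 79, 84, 82, 75, 80, 139, 147, 143, 142, 141]
176 [145, 145, 144, 145, 144, 145, 144, 150, 147, 148, 131, 122, 135, 143, 145, 141, 142, 142, 141, 142, 141, 141, 141, 141, 140, 139, 141, 143, 138, 143, 143, 141, 145, 143, 145, 149, 144, 149, 148, 148, 153, 149, 148, 148, 147, 144, 145, 147, 145, 148, 144, 148]
[[0.5796 0.0224 0.1   ]
 [0.5156 0.0317 0.1   ]] [[ 0.599 -0.035  0.01 ]
 [ 0.606 -0.27   0.01 ]
 [ 0.463 -0.037  0.01 ]
 [ 0.463 -0.279  0.01 ]]
```

View pics/w1c.png

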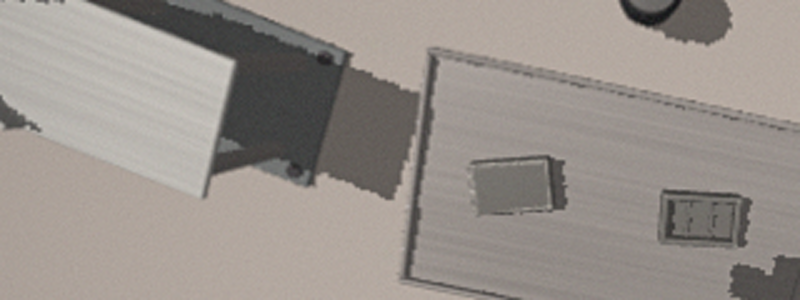

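```bash
python3 - <<'E'
from h import *
mc=cam('wrist')
for n,q in dict(b=[(188.5,154.5),(219,152.7),(221.3,173.7),(191.5,176)],a=[(264.8,167.2),(296,168.4),(294.8,188.4),(264,186.8)]).items():
    P=ray(mc,q,.018)[:,:2];e=((P[1]-P[0])+(P[2]-P[3]))/2;f=((P[0]-P[3])+(P[1]-P[2]))/2
    print(n,P.mean(0).round(4),'len',np.hypot(*e),'wid',np.hypot(*f),'yaw long',np.arctan2(-e[1],-e[0]),'from w',np.arctan2(f[1],f[0])+np.pi/2)
E
```

```text
b [ 0.5357 -0.094 ] len 0.043099390461319186 wid 0.030525157926428535 yaw long 1.8777932396119275 from w 1.8892044954904905
a [ 0.5421 -0.2023] len 0.044668848536599665 wid 0.029094402739190867 yaw long 1.7655979200402099 from w 1.7899449208661498
```

>>> {"fn": "play_rows", "kwargs": {
  "translation": [
    [0,0,0.2],
    [0,0,0.2],
    [0,0,0.2],
    [0,0,0.2],
    [0,0,0.2],
    [0,0,0.2],
    [0,0,0.2],
    [0,0,0.2]
  ],
  "twist": [
    [0,0,-0.96],
    [0,0,-0.96],
    [0,0,-0.96],
    [0,0,-0.96],
    [0,0,-0.96],
    [0,0,-0.96],
    [0,0,-0.96],
    [0,0,-0.96]
  ],
  "gripper": [1,1,1,1,1,1,1,1]
}}

```text
time: 3.4
tool_pos: [0.5368, -0.162, 0.3563]
ee_rot: [3.141, 0.0, 1.011]
wrist_force: [-0.3, -0.1, 0.3]
width: 0.0939
finger_force: 0.0
```

>>> {"fn": "play_rows", "kwargs": {
  "translation": [
    [0,0,0.2],
    [0,0,0.2],
    [0,0,0.2],
    [0,0,0.2],
    [0,0,0.2],
    [0,0,0.2],
    [0,0,0.2],
    [0,0,0.2]
  ],
  "twist": [
    [0,0,-0.96],
    [0,0,-0.96],
    [0,0,-0.96],
    [0,0,-0.96],
    [0,0,-0.96],
    [0,0,-0.96],
    [0,0,-0.96],
    [0,0,-0.96]
  ],
  "gripper": [1,1,1,1,1,1,1,1]
}}

```text
time: 4.2
tool_pos: [0.5368, -0.1621, 0.2923]
ee_rot: [3.141, 0.001, 1.779]
wrist_force: [-0.1, -0.4, 0.4]
width: 0.094
finger_force: 0.0
```

>>> {"fn": "play_rows", "kwargs": {
  "translation": [
    [-0.53,-0.06,0.2],
    [-0.52,-0.06,0.2],
    [0,0,0.6],
    [0,0,0.6],
    [0,0,0.4],
    [0,0,0],
    [0,0,0]
  ],
  "twist": [
    [0,0,0],
    [0,0,0],
    [0,0,0],
    [0,0,0],
    [0,0,0],
    [0,0,0],
    [0,0,0]
  ],
  "gripper": [1,1,1,1,1,1,1]
}}

```text
time: 4.9
tool_pos: [0.5411, -0.2037, 0.2127]
ee_rot: [3.142, 0.0, 1.776]
wrist_force: [0.3, -0.1, 0.4]
width: 0.0936
finger_force: 0.0
```

```bash
python3 - <<'E'
from h import *
o=robot.get_obs();print(o['time'],o['tool_pos'],o['ee_rot'],o['joint_positions'])
im=robot.snapshot('wrist');cv2.imwrite("pics/w2.png",im[:,:,::-1])
print([(np.round(d['centre'],3).tolist(),round(d['score'],2)) for d in robot.spot_point('carrier_a','wrist')])
print(go([.542,-.202,.206],[np.pi,0,1.78]))
E
```

```text
4.9 [ 0.54114382 -0.20373597  0.21272913] [3.14153554e+00 2.56037152e-04 1.77614755e+00] [-4.58076334e-01  2.62419137e-01  1.56021209e+00 -1.71987141e-04
  1.31875875e+00 -6.63384687e-01]
[([0.497, -0.335, 0.004], 0.96), ([0.4, -0.244, 0.002], 0.92), ([0.538, -0.092, 0.013], 0.77), ([0.542, -0.201, 0.011], 0.76)]
(array([0.04, 0.01, 0.2 ]), array([ 0.02,  0.02, -0.03]))
```

View pics/w2.png

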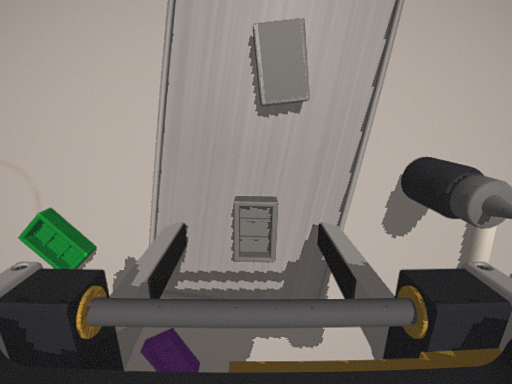

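>>> {"fn": "play_rows", "kwargs": {
  "translation": [
    [0.04,0.01,0.2],
    [0,0,0],
    [0,0,0],
    [0,0,0],
    [0,0,0],
    [0,0,0],
    [0,0,0],
    [0,0,0]
  ],
  "twist": [
    [0,0,0],
    [0,0,0],
    [0,0,0],
    [0,0,0],
    [0,0,0],
    [0,0,0],
    [0,0,0],
    [0,0,0]
  ],
  "gripper": [1,-1,-1,-1,-1,-1,-1,-1]
}}

```text
time: 5.8
tool_pos: [0.5417, -0.2012, 0.2043]
ee_rot: [3.142, 0.0, 1.778]
wrist_force: [0.4, -0.7, 0.9]
width: 0.0414
finger_force: 0.0
```

>>> {"fn": "play_rows", "kwargs": {
  "translation": [
    [0,0,-0.2],
    [0,0,-0.6],
    [0,0,-0.8],
    [0,0,-0.8],
    [0,0,-0.8],
    [0,0,-0.6],
    [0,0,0],
    [0,0,0]
  ],
  "twist": [
    [0,0,0],
    [0,0,0],
    [0,0,0],
    [0,0,0],
    [0,0,0],
    [0,0,0],
    [0,0,0],
    [0,0,0]
  ],
  "gripper": [-1,-1,-1,-1,-1,-1,-1,-1]
}}

```text
time: 6.6
tool_pos: [0.5416, -0.2011, 0.3565]
ee_rot: [3.141, 0.001, 1.778]
wrist_force: [-0.7, -0.4, -0.1]
width: 0.0006
finger_force: 0.0
```

```bash
python3 - <<'E'
from h import *
o=robot.get_obs();print(o['time'],o['tool_pos'],o['ee_rot'],o['width'],o['finger_force'])
T=[.556,.0814,.35]
print(go(T,[np.pi,0,1.42]))
# b from w2 picture: camera pose at that time = tool pose then
p=np.array([.54114,-.20374,.21273]);R=eul([3.14154,.00026,1.77615])
m,Rn,C=cam('wrist');Tn=eul(o['ee_rot']);Cl=Tn.inv().apply(C-o['tool_pos']);A=Tn.inv().apply(Rn)
mc=(m,R.apply(A),p+R.apply(Cl))
P=ray(mc,[(254,25),(303.5,18.5),(309,98),(263.5,104)],.018)[:,:2]
e=((P[0]-P[3])+(P[1]-P[2]))/2
print(P.mean(0),np.hypot(*e),np.hypot(*(P[1]-P[0])),np.arctan2(e[1],e[0]))
E
```

```text
6.6 [ 0.54162002 -0.2011246   0.35646848] [3.14086860e+00 6.59009439e-04 1.77780916e+00] 0.0005740495683641575 0.0
(array([6.84, 1.8 , 0.16]), array([0.01, 0.01, 3.58]))
[ 0.53633016 -0.09078731] 0.0442677258476552 0.028696793706100055 1.9030763322217166
```

>>> {"fn": "play_rows", "kwargs": {
  "translation": [
    [0,0,0],
    [0,0,0],
    [0,0,0.6],
    [0,0,0.6],
    [0,0,0.6],
    [0,0,0.6],
    [0,0,0.5],
    [0,0,0]
  ],
  "twist": [
    [0,0,0],
    [0,0,0],
    [0,0,0],
    [0,0,0],
    [0,0,0],
    [0,0,0],
    [0,0,0],
    [0,0,0]
  ],
  "gripper": [0.35,0.35,0.35,0.35,0.35,0.35,0.35,0.35]
}}

```text
time: 7.4
tool_pos: [0.5401, -0.2004, 0.2351]
ee_rot: [-3.134, -0.006, 1.778]
wrist_force: [-0.4, -0.3, -0.5]
width: 0.0609
finger_force: 0.0
```

```bash
python3 - <<'E'
from h import *
o=robot.get_obs();print(o['time'],o['tool_pos'],o['ee_rot'],o['width'],o['finger_force'])
im=robot.snapshot('wrist');cv2.imwrite("pics/w3.png",im[:,:,::-1])
print(go([.542,-.202,.205],[np.pi,0,1.78]))
E
```

```text
7.4 [ 0.54011384 -0.20044149  0.23512225] [-3.13361135 -0.00606231  1.77771418] 0.060937580733717606 0.0
(array([-0.04,  0.03,  0.81]), array([-0.05, -0.04, -0.02]))
```

View pics/w3.png

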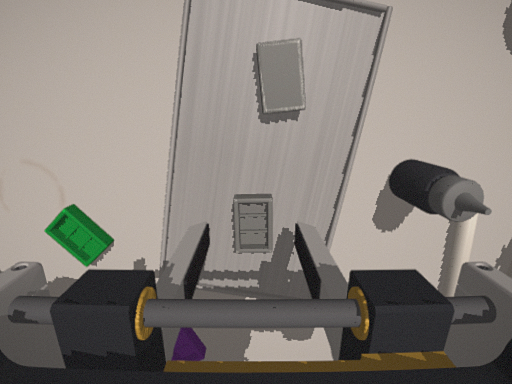

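>>> {"fn": "play_rows", "kwargs": {
  "translation": [
    [0,0.03,0.5],
    [0,0,0.27],
    [0,0,0],
    [0,0,0],
    [0,0,0],
    [0,0,0],
    [0,0,0],
    [0,0,0]
  ],
  "twist": [
    [0,0,0],
    [0,0,0],
    [0,0,0],
    [0,0,0],
    [0,0,0],
    [0,0,0],
    [0,0,0],
    [0,0,0]
  ],
  "gripper": [0.35,0.35,-1,-1,-1,-1,-1,-1]
}}

```text
time: 8.25
tool_pos: [0.5431, -0.2011, 0.2104]
ee_rot: [3.141, 0.001, 1.778]
wrist_force: [-0.7, -0.6, 2.6]
width: 0.0293
finger_force: 30.0
```

>>> {"fn": "play_rows", "kwargs": {
  "translation": [
    [0,0,0],
    [0,0,0]
  ],
  "twist": [
    [0,0,0],
    [0,0,0]
  ],
  "gripper": [-1,-1]
}}

```text
time: 8.45
tool_pos: [0.5431, -0.2011, 0.2104]
ee_rot: [3.141, 0.001, 1.778]
wrist_force: [-0.8, -0.3, 4.3]
width: 0.0298
finger_force: 30.0
```

>>> {"fn": "play_rows", "kwargs": {
  "translation": [
    [0,0,-0.9],
    [0,0,-0.9],
    [0,0,-0.9],
    [0,0,-0.9],
    [0,0,0]
  ],
  "twist": [
    [0,0,0],
    [0,0,0.9],
    [0,0,0.9],
    [0,0,0.9],
    [0,0,0.88]
  ],
  "gripper": [-1,-1,-1,-1,-1]
}}

```text
time: 8.95
tool_pos: [0.5437, -0.2012, 0.3599]
ee_rot: [3.131, 0.003, 1.416]
wrist_force: [-0.3, -1.1, -0.4]
width: 0.0295
finger_force: 30.0
```

>>> {"fn": "play_rows", "kwargs": {
  "translation": [
    [0.88,-0.09,0],
    [0.88,-0.09,0],
    [0.88,-0.09,0],
    [0.88,-0.09,0],
    [0.88,-0.09,0],
    [0.88,-0.09,0],
    [0.88,-0.1,0],
    [0.88,-0.1,0]
  ],
  "twist": [
    [0,0,0],
    [0,0,0],
    [0,0,0],
    [0,0,0],
    [0,0,0],
    [0,0,0],
    [0,0,0],
    [0,0,0]
  ],
  "gripper": [-1,-1,-1,-1,-1,-1,-1,-1]
}}

```text
time: 9.75
tool_pos: [0.5557, 0.0834, 0.3526]
ee_rot: [-3.14, 0.0, 1.42]
wrist_force: [1.1, 0.3, -0.7]
width: 0.0295
finger_force: 30.0
```

>>> {"fn": "play_rows", "kwargs": {
  "translation": [
    [0,0,0],
    [0,0,0]
  ],
  "twist": [
    [0,0,0],
    [0,0,0]
  ],
  "gripper": [-1,-1]
}}

```text
time: 9.95
tool_pos: [0.5558, 0.0825, 0.3526]
ee_rot: [-3.14, 0.001, 1.422]
wrist_force: [0.1, 0.2, -1.4]
width: 0.0294
finger_force: 30.0
```

```bash
python3 - <<'E'
from h import *
o=robot.get_obs();print(o['time'],o['tool_pos'],o['ee_rot'],o['width'],o['finger_force'],o['joint_positions'])
im=robot.snapshot('wrist');cv2.imwrite("pics/w4.png",im[:,:,::-1])
print(go([.556,.0814,.3075],[np.pi,0,1.42]))
m,R,C=cam('wrist');
for q in [[.5476,.027,.1],[.565,.1457,.1],[.589,.3025,.026]]: print(cv2.projectPoints(np.array([q]),m['rvec'],m['tvec'],m['camera_matrix'],np.array([m['k1'],0,0,0,0]))[0].ravel())
E
```

```text
9.95 [0.55583895 0.08247513 0.35263419] [-3.14036477e+00  1.05572988e-03  1.42154252e+00] 0.029420144684012755 29.99973088502884 [ 4.66241518e-02  1.29857594e-01  1.42705332e+00 -7.96653884e-04
  1.58609161e+00  1.95866984e-01]
(array([-0.  ,  0.  ,  1.13]), array([-0.01,  0.01,  0.  ]))
[251.90381858 262.76528604]
[251.21494726 135.46500176]
[251.54690951 -34.59685231]
```

View pics/w4.png

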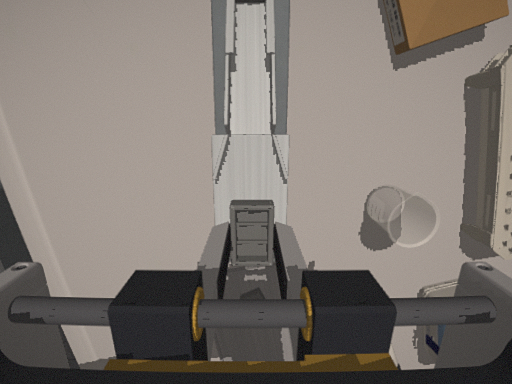

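>>> {"fn": "play_rows", "kwargs": {
  "translation": [
    [0,0,0.5],
    [0,0,0.43],
    [0,0,0.2],
    [0,0,0],
    [0,0,0],
    [0,0,0],
    [0,0,0],
    [0,0,-0.5]
  ],
  "twist": [
    [0,0,0],
    [0,0,0],
    [0,0,0],
    [0,0,0],
    [0,0,0],
    [0,0,0],
    [0,0,0],
    [0,0,0]
  ],
  "gripper": [-1,-1,-1,-1,0,0,0,0]
}}

```text
time: 10.8
tool_pos: [0.5553, 0.0819, 0.3258]
ee_rot: [-3.136, 0.001, 1.42]
wrist_force: [-0.3, 0.3, 0.0]
width: 0.0472
finger_force: 0.0
```

>>> {"fn": "play_rows", "kwargs": {
  "translation": [
    [0,0,-0.5],
    [-0.6,0,0],
    [-0.55,0,0],
    [0,0,0],
    [0,0,0],
    [0,0,0.6],
    [0,0,0.4],
    [0,0,0]
  ],
  "twist": [
    [0,0,0],
    [0,0,0],
    [0,0,0],
    [0,0,0],
    [0,0,0],
    [0,0,0],
    [0,0,0],
    [0,0,0]
  ],
  "gripper": [-1,-1,-1,-1,-1,-1,-1,-1]
}}

```text
time: 11.6
tool_pos: [0.5483, 0.0374, 0.3053]
ee_rot: [-3.136, 0.0, 1.421]
wrist_force: [0.1, -0.4, -0.0]
width: 0.0004
finger_force: 0.0
```

```bash
python3 - <<'E'
from h import *
o=robot.get_obs();print(o['time'],o['tool_pos'],o['ee_rot'],o['width'])
u=np.array([.15,.9887]);r=np.array([.5476,.027])
print(go(list(r+.101*u)+[.304],[np.pi,0,1.42]))
im=robot.snapshot('wrist');cv2.imwrite("pics/w5.png",im[:,:,::-1])
E
```

```text
11.6 [0.54834872 0.03740842 0.30531924] [-3.13575549e+00  2.84971354e-04  1.42091516e+00] 0.0003838606085053975
(array([2.26, 0.02, 0.03]), array([-0.06,  0.  ,  0.01]))
```

View pics/w5.png

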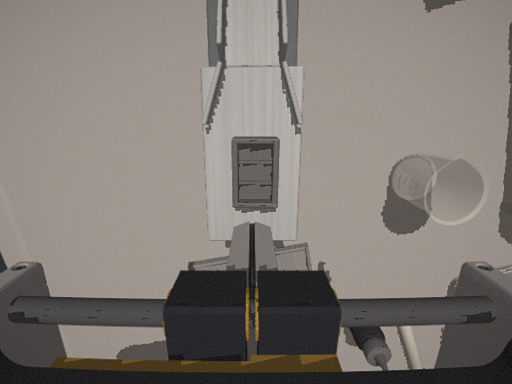

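>>> {"fn": "play_rows", "kwargs": {
  "translation": [
    [0.2,0,0],
    [0.2,0,0],
    [0.2,0,0],
    [0.2,0,0],
    [0.2,0,0],
    [0.2,0,0],
    [0.2,0,0],
    [0.2,0,0]
  ],
  "twist": [
    [0,0,0],
    [0,0,0],
    [0,0,0],
    [0,0,0],
    [0,0,0],
    [0,0,0],
    [0,0,0],
    [0,0,0]
  ],
  "gripper": [-1,-1,-1,-1,-1,-1,-1,-1]
}}

```text
time: 12.45
tool_pos: [0.5588, 0.1004, 0.3082]
ee_rot: [-3.142, 0.0, 1.42]
wrist_force: [-0.5, -0.1, 0.5]
width: 0.0002
finger_force: 0.1
```

>>> {"fn": "play_rows", "kwargs": {
  "translation": [
    [0.2,0,0],
    [0.2,0,0],
    [0.2,0,0],
    [0.1,0,0],
    [0,0,0],
    [0,0,0],
    [0,0,0]
  ],
  "twist": [
    [0,0,0],
    [0,0,0],
    [0,0,0],
    [0,0,0],
    [0,0,0],
    [0,0,0],
    [0,0,0]
  ],
  "gripper": [-1,-1,-1,-1,-1,-1,-1]
}}

```text
time: 13.15
tool_pos: [0.5629, 0.1272, 0.3082]
ee_rot: [-3.142, 0.0, 1.419]
wrist_force: [-0.7, -0.4, 0.1]
width: 0.0007
finger_force: 0.0
```

```bash
python3 - <<'E'
from h import *
o=robot.get_obs();print(o['time'],o['tool_pos'],o['ee_rot'],o['wrist_force'])
a=robot.snapshot('wrist');b=robot.snapshot('side');
s=cv2.resize(b[150:300,170:310],(372,399),interpolation=cv2.INTER_CUBIC)
w=cv2.resize(a,(512,384))
c=np.zeros((399,800,3),np.uint8);c[:384,:428]=w[:,42:470];c[:,428:]=s
cv2.imwrite("pics/w6.png",c[:,:,::-1])
p=[.5360,-.0915];y=1.89
print(go([.54,-.0915,.38],[np.pi,0,1.42]))
E
```

```text
13.15 [0.56289875 0.12715445 0.30822143] [-3.14153659e+00  2.36263019e-04  1.41940324e+00] [-0.71412441 -0.43387195  0.10239584]
(array([-5.49,  0.26, -1.79]), array([-0.  ,  0.  , -0.01]))
```

View pics/w6.png

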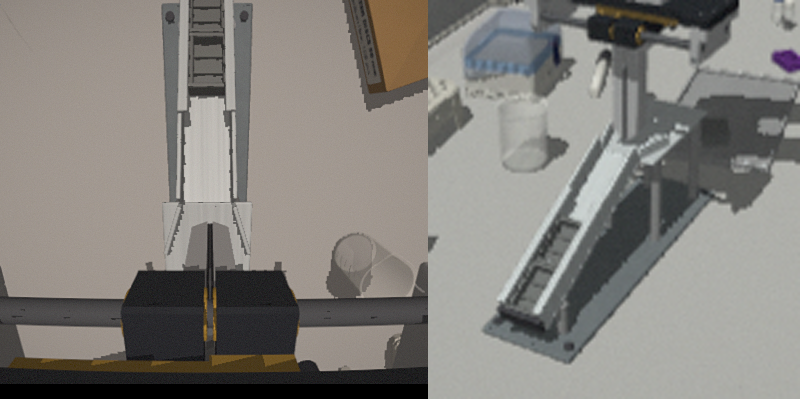

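>>> {"fn": "play_rows", "kwargs": {
  "translation": [
    [0,0,-0.65],
    [0,0,-0.65],
    [-0.89,0.01,0],
    [-0.89,0.01,0],
    [-0.89,0.01,0],
    [-0.9,0.01,0],
    [-0.9,0.02,0],
    [-0.9,0.02,0]
  ],
  "twist": [
    [0,0,0],
    [0,0,0],
    [0,0,0],
    [0,0,0],
    [0,0,0],
    [0,0,0],
    [0,0,0],
    [0,0,0]
  ],
  "gripper": [-1,-1,0.35,0.35,0.35,0.35,0.35,0.35]
}}

```text
time: 14.05
tool_pos: [0.5332, -0.087, 0.3604]
ee_rot: [3.141, 0.0, 1.419]
wrist_force: [1.1, -0.1, 0.1]
width: 0.0454
finger_force: 0.0
```

>>> {"fn": "play_rows", "kwargs": {
  "translation": [
    [0,0,0.5],
    [0,0,0.5],
    [0,0,0.5],
    [0,0,0.5],
    [0,0,0.5],
    [0,0,0.4],
    [0,0,0],
    [0,0,0]
  ],
  "twist": [
    [0,0,-0.94],
    [0,0,-0.94],
    [0,0,-0.94],
    [0,0,-0.94],
    [0,0,-0.94],
    [0,0,0],
    [0,0,0],
    [0,0,0]
  ],
  "gripper": [0.35,0.35,0.35,0.35,0.35,0.35,0.35,0.35]
}}

```text
time: 14.85
tool_pos: [0.5338, -0.0856, 0.2445]
ee_rot: [-3.141, -0.0, 1.889]
wrist_force: [-0.0, 0.1, 0.9]
width: 0.0633
finger_force: 0.0
```

```bash
python3 - <<'E'
from h import *
o=robot.get_obs();print(o['time'],o['tool_pos'],o['ee_rot'],o['width'])
print(go([.534,-.086,.205],[np.pi,0,1.89]))
im=robot.snapshot('wrist');cv2.imwrite("pics/w7.png",im[:,:,::-1])
print([(np.round(d['centre'],3).tolist(),round(d['score'],2)) for d in robot.spot_point('carrier_b','wrist')])
E
```

```text
14.85 [ 0.53376402 -0.08560504  0.24449385] [-3.14145754e+00 -3.12876878e-05  1.88933419e+00] 0.06326929100188716
(array([-0.01,  0.  ,  0.99]), array([-0.  , -0.  , -0.01]))
[([0.534, -0.091, 0.012], 0.81), ([0.72, 0.039, -0.002], 0.47)]
```

View pics/w7.png

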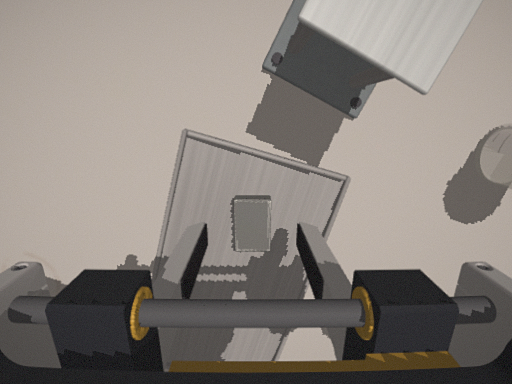

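Carrier b (252,224) sits flat-side up between the fingers, aligned. My ten pictures are used, so from here I work from numbers.

>>> {"fn": "play_rows", "kwargs": {
  "translation": [
    [0,0,0.5],
    [0,0,0.48],
    [0,0,0],
    [0,0,0],
    [0,0,0],
    [0,0,0],
    [0,0,0],
    [0,0,0]
  ],
  "twist": [
    [0,0,0],
    [0,0,0],
    [0,0,0],
    [0,0,0],
    [0,0,0],
    [0,0,0],
    [0,0,0],
    [0,0,0]
  ],
  "gripper": [0.35,0.35,-1,-1,-1,-1,-1,-1]
}}

```text
time: 15.75
tool_pos: [0.534, -0.0855, 0.206]
ee_rot: [3.14, 0.001, 1.89]
wrist_force: [0.1, 0.7, 2.6]
width: 0.0294
finger_force: 30.0
```

>>> {"fn": "play_rows", "kwargs": {
  "translation": [
    [0,0,0],
    [0,0,0]
  ],
  "twist": [
    [0,0,0],
    [0,0,0]
  ],
  "gripper": [-1,-1]
}}

```text
time: 15.95
tool_pos: [0.5341, -0.0855, 0.206]
ee_rot: [3.14, 0.001, 1.89]
wrist_force: [-1.8, -0.2, 5.5]
width: 0.0294
finger_force: 30.0
```

>>> {"fn": "play_rows", "kwargs": {
  "translation": [
    [0,0,-0.5],
    [0,0,-0.8],
    [0,0,-0.8],
    [0,0,-0.8],
    [0,0,-0.8],
    [0,0,-0.3]
  ],
  "twist": [
    [0,0,0],
    [0,0,0.94],
    [0,0,0.94],
    [0,0,0.94],
    [0,0,0.94],
    [0,0,0.94]
  ],
  "gripper": [-1,-1,-1,-1,-1,-1]
}}

```text
time: 16.55
tool_pos: [0.5341, -0.0855, 0.3685]
ee_rot: [3.136, 0.001, 1.416]
wrist_force: [-0.1, 0.1, 0.5]
width: 0.0296
finger_force: 30.0
```

>>> {"fn": "play_rows", "kwargs": {
  "translation": [
    [0,0,0],
    [0,0,0],
    [0,0,0],
    [0,0,0]
  ],
  "twist": [
    [0,1,0],
    [0,1,0],
    [0,1,0],
    [0,0,0]
  ],
  "gripper": [-1,-1,-1,-1]
}}

```text
time: 16.95
tool_pos: [0.5335, -0.0862, 0.3638]
ee_rot: [-3.139, -0.301, 1.417]
wrist_force: [0.2, -0.3, 0.1]
width: 0.0298
finger_force: 30.0
```

```bash
python3 - <<'E'
from h import *
o=robot.get_obs();print(o['time'],o['tool_pos'],o['ee_rot'],o['width'],o['joint_positions'])
print(eul(o['ee_rot']).as_matrix().round(3))
E
```

```text
16.95 [ 0.53353592 -0.08623833  0.36375047] [-3.13915281 -0.30055142  1.41730429] 0.02978554902413913 [-0.34733017  0.08578957  1.46673606  0.29515934  1.64773343 -0.18005342]
[[ 0.146  0.988  0.043]
 [ 0.944 -0.152  0.293]
 [ 0.296 -0.002 -0.955]]
```

>>> {"fn": "play_rows", "kwargs": {
  "translation": [
    [0,0,0],
    [0,0,0],
    [0,0,0],
    [0,0,0],
    [0,0,0],
    [0,0,0],
    [0,0,0],
    [0,0,0]
  ],
  "twist": [
    [0,1,0],
    [0,1,0],
    [0,1,0],
    [0,1,0],
    [0,1,0],
    [0,1,0],
    [0,1,0],
    [0,1,0]
  ],
  "gripper": [-1,-1,-1,-1,-1,-1,-1,-1]
}}

```text
time: 17.75
tool_pos: [0.5337, -0.0853, 0.3643]
ee_rot: [-3.138, -1.101, 1.416]
wrist_force: [-0.1, 0.1, -0.2]
width: 0.0295
finger_force: 30.0
```

>>> {"fn": "play_rows", "kwargs": {
  "translation": [
    [0,0,0],
    [0,0,0],
    [0,0,0],
    [0,0,0],
    [0,0,0],
    [0,0,0],
    [0,0,0]
  ],
  "twist": [
    [0,1,0],
    [0,1,0],
    [0,1,0],
    [0,1,0],
    [0,0.7,0],
    [0,0,0],
    [0,0,0]
  ],
  "gripper": [-1,-1,-1,-1,-1,-1,-1]
}}

```text
time: 18.45
tool_pos: [0.5339, -0.0851, 0.3644]
ee_rot: [-2.724, -1.567, 1.003]
wrist_force: [-0.3, -0.8, -0.7]
width: 0.0297
finger_force: 30.0
```

```bash
python3 - <<'E'
from h import *
o=robot.get_obs();print(o['time'],o['tool_pos'],o['ee_rot'],o['width'],o['joint_positions'])
R=eul(o['ee_rot']);print(R.as_matrix().round(3))
u=np.array([.15,.9887]);r=np.array([.5476,.027])
# ideal tool axes: z=u, x=up, y=z cross x
Z=np.array([*u,0]);Z/=np.linalg.norm(Z);X=np.array([0,0,1.]);Rt=Ro.from_matrix(np.c_[X,np.cross(Z,X),Z])
print('twist',((R.inv()*Rt).as_rotvec()/.1).round(2))
t=np.r_[r+(.120-.055-.195)*u,.1297]
print(t,'shift in final frame',(Rt.inv().apply(t-o['tool_pos'])/.04).round(2))
E
```

```text
18.45 [ 0.53385379 -0.08511683  0.36441467] [-2.72416026 -1.56671424  1.00298079] 0.0296737297307291 [-0.53144931  0.22939515  1.59933261  1.46510569  1.9376239  -0.27661932]
[[ 0.002  0.989  0.15 ]
 [ 0.003 -0.15   0.989]
 [ 1.    -0.002 -0.004]]
twist [-0.    0.04 -0.02]
[ 0.5281   -0.101531  0.1297  ] shift in final frame [-5.87 -0.08 -0.43]
```

>>> {"fn": "play_rows", "kwargs": {
  "translation": [
    [-0.8,0,-0.2],
    [-0.8,-0.04,-0.23],
    [-0.8,-0.04,0],
    [-0.8,0,0],
    [-0.8,0,0],
    [-0.8,0,0],
    [-0.6,0,0],
    [-0.2,0,0]
  ],
  "twist": [
    [0,0,0],
    [0,0,0],
    [0,0,0],
    [0,0,0],
    [0,0,0],
    [0,0,0],
    [0,0,0],
    [0,0,0]
  ],
  "gripper": [-1,-1,-1,-1,-1,-1,-1,-1]
}}

```text
time: 19.25
tool_pos: [0.5276, -0.1018, 0.1388]
ee_rot: [-2.067, -1.566, 0.347]
wrist_force: [-0.3, -0.5, -0.3]
width: 0.0294
finger_force: 30.0
```

>>> {"fn": "play_rows", "kwargs": {
  "translation": [
    [0,0,0],
    [0,0,0]
  ],
  "twist": [
    [0,0,0],
    [0,0,0]
  ],
  "gripper": [-1,-1]
}}

```text
time: 19.45
tool_pos: [0.5285, -0.1024, 0.1423]
ee_rot: [2.223, -1.568, 2.338]
wrist_force: [0.2, -0.1, -0.9]
width: 0.0296
finger_force: 30.0
```

```bash
python3 - <<'E'
from h import *
o=robot.get_obs();print(o['time'],o['tool_pos'],o['ee_rot'],o['joint_positions'],o['wrist_force'])
R=eul(o['ee_rot']);print((R.inv().apply(np.array([ 0.5281,-0.1015,0.1297])-o['tool_pos'])/.04).round(2), R.as_matrix()[:,2])
# block outline edges in the side view: lowest carrier point vs deck
robot.snapshot('side')
print([(np.round(d['centre'],3).tolist(),round(d['score'],2)) for d in robot.spot_point('carrier_b','side')])
print([(np.round(d['centre'],3).tolist(),round(d['score'],2)) for d in robot.spot_point('dropper_bottle','side')])
E
```

```text
19.45 [ 0.52851637 -0.1023539   0.14232185] [ 2.22335088 -1.56797133  2.33841047] [-0.56266952  0.55384849  1.69487101  1.30189918  1.88688127 -0.72363422] [ 0.21804011 -0.10636968 -0.85381468]
[-0.32 -0.01  0.02] [ 0.15006037  0.98867535 -0.00171539]
[([0.4, -0.243, 0.004], 0.67), ([0.558, 0.094, 0.135], 0.6), ([0.584, 0.289, 0.042], 0.47), ([0.582, 0.246, 0.059], 0.46), ([0.495, -0.339, 0.004], 0.37)]
[([0.653, -0.142, -0.003], 0.62)]
```

>>> {"fn": "play_rows", "kwargs": {
  "translation": [
    [-0.1,0,0],
    [-0.1,0,0],
    [-0.06,0,0],
    [-0.03,0,0],
    [0,0,0]
  ],
  "twist": [
    [0,0,0],
    [0,0,0],
    [0,0,0],
    [0,0,0],
    [0,0,0]
  ],
  "gripper": [-1,-1,-1,-1,-1]
}}

```text
time: 20.1
tool_pos: [0.5279, -0.1021, 0.1291]
ee_rot: [-2.268, -1.57, 0.546]
wrist_force: [-0.2, 0.2, -0.4]
width: 0.0293
finger_force: 30.0
```

>>> {"fn": "play_rows", "kwargs": {
  "translation": [
    [-0.03,0,0],
    [0,0,0]
  ],
  "twist": [
    [0,0,0],
    [0,0,0]
  ],
  "gripper": [-1,-1]
}}

```text
time: 20.3
tool_pos: [0.528, -0.1022, 0.1286]
ee_rot: [1.22, -1.57, -2.942]
wrist_force: [-0.3, 0.1, 1.3]
width: 0.0294
finger_force: 30.0
```

>>> {"fn": "play_rows", "kwargs": {
  "translation": [
    [-0.03,0,0],
    [0,0,0]
  ],
  "twist": [
    [0,0,0],
    [0,0,0]
  ],
  "gripper": [-1,-1]
}}

```text
time: 20.5
tool_pos: [0.5281, -0.1023, 0.1281]
ee_rot: [0.743, -1.568, -2.465]
wrist_force: [-1.9, 0.0, 4.3]
width: 0.0296
finger_force: 30.0
```

>>> {"fn": "play_rows", "kwargs": {
  "translation": [
    [0,0,0],
    [0,0,0],
    [0,0,0],
    [0,0,0],
    [0,0,0],
    [0,0,0],
    [0.3,0,0],
    [0.8,0,0]
  ],
  "twist": [
    [0,0,0],
    [0,0,0],
    [0,0,0],
    [0,0,0],
    [0,0,0],
    [0,0,0],
    [0,0,0],
    [0,0,0]
  ],
  "gripper": [0.35,0.35,0.35,0.35,0.35,0.35,0.35,0.35]
}}

```text
time: 21.3
tool_pos: [0.5273, -0.1017, 0.1696]
ee_rot: [-1.443, -1.565, -0.279]
wrist_force: [-0.2, -0.3, 0.3]
width: 0.0634
finger_force: 0.0
```

>>> {"fn": "play_rows", "kwargs": {
  "translation": [
    [1,0,0],
    [1,0,0],
    [1,0,0],
    [1,0,0],
    [1,0,0],
    [0,0,0]
  ],
  "twist": [
    [0,0,0],
    [0,0,0],
    [0,0,0],
    [0,0,0],
    [0,0,0],
    [0,0,0]
  ],
  "gripper": [-1,-1,-1,-1,-1,-1]
}}

```text
time: 21.9
tool_pos: [0.5278, -0.1017, 0.3788]
ee_rot: [1.825, -1.556, 2.737]
wrist_force: [0.1, -0.2, 0.2]
width: 0.0188
finger_force: 0.0
```

```bash
python3 - <<'E'
from h import *
o=robot.get_obs();print(o['time'],o['tool_pos'],eul(o['ee_rot']).as_matrix().round(3).tolist(),o['width'])
im=robot.snapshot('side');cv2.imwrite('pics/s1.png',im[:,:,::-1])
print([(np.round(d['centre'],3).tolist(),round(d['score'],2)) for d in robot.spot_point('carrier_b','side')])
u=np.array([.15,.9887]);r=np.array([.5476,.027]);R=eul(o['ee_rot'])
Rt=eul([np.pi,0,1.42]);print('twist',((R.inv()*Rt).as_rotvec()/.1).round(2))
t=np.r_[r+.100*u,.37];print('shift in final frame',(Rt.inv().apply(t-o['tool_pos'])/.04).round(2))
E
```

```text
21.9 [ 0.52777762 -0.10174857  0.3787844 ] [[-0.013, 0.989, 0.15], [0.006, -0.15, 0.989], [1.0, 0.014, -0.004]] 0.018760210998962246
[([0.583, 0.29, 0.043], 0.71), ([0.4, -0.244, 0.007], 0.61), ([0.557, 0.092, 0.124], 0.55), ([0.583, 0.248, 0.057], 0.53), ([0.494, -0.338, 0.003], 0.43)]
twist [  0.11 -15.67   0.12]
shift in final frame [5.76 0.01 0.22]
```

>>> {"fn": "play_rows", "kwargs": {
  "translation": [
    [0,0,0],
    [0,0,0],
    [0,0,0],
    [0,0,0],
    [0,0,0],
    [0,0,0],
    [0,0,0],
    [0,0,0]
  ],
  "twist": [
    [0,-1,0],
    [0,-1,0],
    [0,-1,0],
    [0,-1,0],
    [0,-1,0],
    [0,-1,0],
    [0,-1,0],
    [0,-1,0]
  ],
  "gripper": [-1,-1,-1,-1,-1,-1,-1,-1]
}}

```text
time: 22.8
tool_pos: [0.5277, -0.1021, 0.3689]
ee_rot: [-3.136, -0.767, 1.416]
wrist_force: [1.0, 0.3, 0.1]
width: 0.0006
finger_force: 0.0
```

>>> {"fn": "play_rows", "kwargs": {
  "translation": [
    [0,0,0],
    [0,0,0],
    [0,0,0],
    [0,0,0],
    [0,0,0],
    [0,0,0],
    [0,0,0],
    [0,0,0]
  ],
  "twist": [
    [0,-1,0],
    [0,-1,0],
    [0,-1,0],
    [0,-1,0],
    [0,-1,0],
    [0,-1,0],
    [0,-1,0],
    [0,-0.67,0]
  ],
  "gripper": [-1,-1,-1,-1,-1,-1,-1,-1]
}}

```text
time: 23.6
tool_pos: [0.5277, -0.1016, 0.3689]
ee_rot: [-3.137, 0.0, 1.42]
wrist_force: [-0.0, -0.0, 0.5]
width: 0.0005
finger_force: 0.0
```

>>> {"fn": "play_rows", "kwargs": {
  "translation": [
    [0.82,0,0],
    [0.82,0,0],
    [0.82,0,0],
    [0.82,0,0],
    [0.82,0,0],
    [0.82,0,0],
    [0.82,0,0],
    [0,0,0]
  ],
  "twist": [
    [0,0,0],
    [0,0,0],
    [0,0,0],
    [0,0,0],
    [0,0,0],
    [0,0,0],
    [0,0,0],
    [0,0,0]
  ],
  "gripper": [-1,-1,-1,-1,-1,-1,-1,-1]
}}

```text
time: 24.4
tool_pos: [0.5623, 0.1283, 0.3691]
ee_rot: [-3.137, -0.003, 1.425]
wrist_force: [-0.1, -1.2, -0.1]
width: 0.0004
finger_force: 0.0
```

```bash
python3 - <<'E'
from h import *
o=robot.get_obs();print(o['time'],o['tool_pos'],o['ee_rot'],o['width'])
robot.snapshot('side');robot.snapshot('wrist')
for c in('side','wrist'):print([(np.round(d['centre'],3).tolist(),round(d['score'],2)) for d in robot.spot_point('carrier_b',c)])
u=np.array([.15,.9887]);r=np.array([.5476,.027])
print(go(np.r_[r+.100*u,.329],[np.pi,0,1.42]))
E
```

```text
24.4 [0.56229269 0.12827194 0.36906776] [-3.13656271e+00 -3.03226797e-03  1.42463711e+00] 0.0004417712795238858
[([0.584, 0.287, 0.042], 0.64), ([0.556, 0.093, 0.122], 0.54), ([0.399, -0.244, 0.004], 0.53), ([0.499, -0.337, 0.004], 0.47)]
[([0.584, 0.289, 0.041], 0.89), ([0.581, 0.244, 0.064], 0.55), ([0.58, 0.306, 0.026], 0.42)]
(array([0.04, 0.  , 1.04]), array([-0.02, -0.02, -0.01]))
```

>>> {"fn": "play_rows", "kwargs": {
  "translation": [
    [0,0,0.5],
    [0,0,0.5],
    [0,0,0],
    [-0.2,0,0],
    [-0.2,0,0],
    [-0.12,0,0],
    [-0.12,0,0],
    [-0.12,0,0]
  ],
  "twist": [
    [0,0,0],
    [0,0,0],
    [0,0,0],
    [0,0,0],
    [0,0,0],
    [0,0,0],
    [0,0,0],
    [0,0,0]
  ],
  "gripper": [-1,-1,-1,-1,-1,-1,-1,-1]
}}

```text
time: 25.4
tool_pos: [0.558, 0.0945, 0.3324]
ee_rot: [3.14, -0.003, 1.419]
wrist_force: [-0.1, -0.0, -0.6]
width: 0.0006
finger_force: 0.0
```

>>> {"fn": "play_rows", "kwargs": {
  "translation": [
    [-0.12,0,0],
    [-0.12,0,0],
    [-0.1,0,0],
    [0,0,0],
    [0,0,0]
  ],
  "twist": [
    [0,0,0],
    [0,0,0],
    [0,0,0],
    [0,0,0],
    [0,0,0]
  ],
  "gripper": [-1,-1,-1,-1,-1]
}}

```text
time: 25.9
tool_pos: [0.5559, 0.0816, 0.3316]
ee_rot: [-3.142, -0.003, 1.42]
wrist_force: [-0.2, 0.5, -0.1]
width: 0.0006
finger_force: 0.0
```

```bash
python3 - <<'E'
from h import *
o=robot.get_obs();print(o['time'],o['tool_pos'],o['ee_rot'])
robot.snapshot('side');robot.snapshot('wrist');robot.snapshot('scene')
for c in('side','wrist','scene'):print([(np.round(d['centre'],3).tolist(),round(d['score'],2)) for d in robot.spot_point('carrier_b',c)])
E
```

```text
25.9 [0.5559456  0.08164057 0.33159336] [-3.14153650e+00 -3.07624930e-03  1.41975862e+00]
[([0.399, -0.243, 0.008], 0.61), ([0.585, 0.289, 0.043], 0.55), ([0.584, 0.25, 0.058], 0.48), ([0.496, -0.339, 0.001], 0.48)]
[([0.58, 0.247, 0.063], 0.69)]
[([0.396, -0.245, 0.006], 0.8), ([0.496, -0.339, 0.007], 0.55), ([0.552, 0.059, 0.111], 0.47)]
```

>>> {"fn": "play_rows", "kwargs": {
  "translation": [
    [0,0,-0.6],
    [0,0,-0.6],
    [-0.55,0,0],
    [-0.55,0,0],
    [-0.55,0,0],
    [0,0,0],
    [0,0,0]
  ],
  "twist": [
    [0,0,0],
    [0,0,0],
    [0,0,0],
    [0,0,0],
    [0,0,0],
    [0,0,0],
    [0,0,0]
  ],
  "gripper": [-1,-1,-1,-1,-1,-1,-1]
}}

```text
time: 26.9
tool_pos: [0.546, 0.0163, 0.3795]
ee_rot: [3.142, -0.004, 1.419]
wrist_force: [0.9, 0.1, -0.4]
width: 0.0007
finger_force: 0.0
```

```bash
python3 - <<'E'
from h import *
o=robot.get_obs();print(o['time'],o['tool_pos'],o['ee_rot'])
im=robot.snapshot('wrist');cv2.imwrite('pics/w8.png',im[:,:,::-1]);mc=cam('wrist')
print([(np.round(d['centre'],3).tolist(),round(d['score'],2)) for d in robot.spot_point('carrier_b','wrist')])
g=cv2.cvtColor(im,cv2.COLOR_RGB2GRAY)
# metric top view: rectify the plane z=.114 in chute coords, 1 px = 2 mm, x -130..-40, y -36..36
m=mc[0];u=np.array([.15,.9887]);v=np.array([-.9887,.15]);r=np.array([.5476,.027])
xs=np.arange(-.130,-.030,.004);ys=np.arange(-.036,.037,.004)
P=np.array([[*(r+(x+.12)*u+y*v),.114] for x in xs for y in ys])
q=cv2.projectPoints(P,m['rvec'],m['tvec'],m['camera_matrix'],np.array([m['k1'],0,0,0,0]))[0].reshape(len(xs),len(ys),2).astype(np.float32)
s=cv2.remap(g,q[...,0],q[...,1],cv2.INTER_LINEAR)
for x,row in zip(xs,s): print(f"{x*1000:5.0f}",' '.join(f"{k:3d}" for k in row))
E
```

```text
26.9 [0.54601281 0.01627314 0.3794721 ] [ 3.14153068 -0.00360877  1.41901966]
[([0.553, 0.062, 0.108], 0.64)]
 -130 160 161 158 162  88  89  88  90  88  88  88  85  90  89  86 159 159 158 159
 -126 157 157 157 160  89  88  89  88  87  89  88  87  88  88  87 161 159 156 157
 -122 157 159 158 153  87  88  89  87  86  88  89  88  88  87  87 160 158 157 158
 -118 156 156 156 160  89  89  89  88  91  89  88  89  90  89  87 161 159 158 157
 -114 156 157 151 154 116 106  86  90  89  90  90  90  84 108 106 136 136 153 156
 -110 157 158 173 168 172 168 105  99 106 105  78 102  99 163 170 170 169 158 157
 -106 158 156 175 167 173 169  94  85  85  85  85  85  93 160 169 171 171 161 158
 -102 157 155 177 171 175 170  98 102 101 102 102 100  89 156 170 170 170 162 158
  -98 158 159 175 168 172 168  97 100 104 100 101 101  90 162 172 173 170 165 156
  -94 159 156 170 168 172 169  97  94  93  95  95  95  86 162 171 174 174 169 158
  -90 155 158 171 169 174 168  97 101 103 101 104 102  87 170 172 173 172 163 158
  -86 158 158 172 170 174 169  98 101 103 103 103 104  87 172 174 175 174 163 158
  -82 
[... 359 characters left out ...]
 100 101  99 101  99 174 176 178 175 166 156
  -62 158 156 177 172 178 174 172 178 175 181 176 172 179 173 172 178 176 165 157
  -58 157 158 172 172 175 174 174 178 176 181 177 171 179 174 175 175 177 166 159
  -54 157 157 174 176 178 174 175 179 174 182 175 172 179 172 174 179 177 167 156
  -50 157 156 177 176 178 174 175 179 177 181 176 173 178 172 175 178 178 169 157
  -46 158 158 177 175 176 177 175 180 173 182 177 172 178 175 176 179 176 165 156
  -42 157 155 180 176 177 175 174 182 175 182 179 173 179 173 173 178 175 166 155
  -38 155 156 112 178 177 175 174 181 176 181 174 171 177 172 173 180 157 147 156
  -34 155 158 157 115 178 176 176 182 175 181 173 174 176 170 173 178 138 136 157
```

>>> {"fn": "play_rows", "kwargs": {
  "translation": [
    [0,0,0.6],
    [0,0,0.7],
    [0,0,0.52],
    [0,0,0],
    [0.2,0,0],
    [0.2,0,0],
    [0.2,0,0],
    [0.2,0,0]
  ],
  "twist": [
    [0,0,0],
    [0,0,0],
    [0,0,0],
    [0,0,0],
    [0,0,0],
    [0,0,0],
    [0,0,0],
    [0,0,0]
  ],
  "gripper": [-1,-1,-1,-1,-1,-1,-1,-1]
}}

```text
time: 27.8
tool_pos: [0.5513, 0.0491, 0.3081]
ee_rot: [3.139, -0.003, 1.42]
wrist_force: [-0.5, -1.0, 1.0]
width: 0.0004
finger_force: 0.1
```

>>> {"fn": "play_rows", "kwargs": {
  "translation": [
    [0.2,0,0],
    [0.2,0,0],
    [0.2,0,0],
    [0.2,0,0],
    [0.2,0,0],
    [0.2,0,0],
    [0.2,0,0],
    [0.2,0,0]
  ],
  "twist": [
    [0,0,0],
    [0,0,0],
    [0,0,0],
    [0,0,0],
    [0,0,0],
    [0,0,0],
    [0,0,0],
    [0,0,0]
  ],
  "gripper": [-1,-1,-1,-1,-1,-1,-1,-1]
}}

```text
time: 28.6
tool_pos: [0.5605, 0.1121, 0.3069]
ee_rot: [-3.141, -0.003, 1.42]
wrist_force: [0.8, 0.6, -0.0]
width: 0.0002
finger_force: 0.1
```

>>> {"fn": "play_rows", "kwargs": {
  "translation": [
    [0.2,0,0],
    [0.2,0,0],
    [0,0,0],
    [0,0,0],
    [0,0,0],
    [-0.5,0,-0.5],
    [-0.5,0,-0.7],
    [0,0,0]
  ],
  "twist": [
    [0,0,0],
    [0,0,0],
    [0,0,0],
    [0,0,0],
    [0,0,0],
    [0,0,0],
    [0,0,0],
    [0,0,0]
  ],
  "gripper": [-1,-1,-1,-1,-1,-1,-1,-1]
}}

```text
time: 29.4
tool_pos: [0.5574, 0.0856, 0.3595]
ee_rot: [3.133, -0.004, 1.417]
wrist_force: [0.4, -0.2, 0.4]
width: 0.0005
finger_force: 0.0
```

```bash
python3 - <<'E'
from h import *
o=robot.get_obs();print(o['time'],o['tool_pos'],o['ee_rot'])
im=robot.snapshot('wrist');robot.snapshot('side');cv2.imwrite('pics/w9.png',im[:,:,::-1]);m=robot.camera_model('wrist')
for c in('wrist','side'):print([(np.round(d['centre'],3).tolist(),round(d['score'],2)) for d in robot.spot_point('carrier_b',c)])
g=cv2.cvtColor(im,cv2.COLOR_RGB2GRAY)
u=np.array([.15,.9887]);v=np.array([-.9887,.15]);r=np.array([.5476,.027]);a=.4363
ss=np.arange(-.02,.176,.004);ys=np.arange(-.02,.021,.004)
P=[]
for s in ss:
    x=s*np.cos(a)+.014*np.sin(a);z=.1-s*np.sin(a)+.014*np.cos(a)
    P+=[[*(r+(x+.12)*u+y*v),z] for y in ys]
q=cv2.projectPoints(np.array(P),m['rvec'],m['tvec'],m['camera_matrix'],np.array([m['k1'],0,0,0,0]))[0].reshape(len(ss),len(ys),2).astype(np.float32)
S=cv2.remap(g,q[...,0],q[...,1],cv2.INTER_LINEAR)
for s,row in zip(ss,S): print(f"{s*1000:5.0f}",' '.join(f"{k:3d}" for k in row))
E
```

```text
29.4 [0.55744943 0.08563184 0.35952246] [ 3.13321489 -0.00366685  1.41689093]
[([0.574, 0.205, 0.08], 0.89), ([0.58, 0.243, 0.062], 0.66)]
[([0.582, 0.29, 0.045], 0.74), ([0.399, -0.244, 0.004], 0.54), ([0.584, 0.249, 0.06], 0.5), ([0.573, 0.207, 0.079], 0.48), ([0.497, -0.338, 0.001], 0.42)]
  -20 158 109 167 165 165 168 168 170 167 166 164
  -16 159  84 168 165 167 167 166 168 165 167 164
  -12 166 157 169 166 167 167 166 170 168 168 164
   -8 167 164 167 166 166 168 167 169 166 168 151
   -4 167 132 123 165 164 168 167 173 166 167 159
    0 101 105  98 180 179 180 179 180 183 184  98
    4 105 104  82 177 178 178 176 178 183 181 173
    8 108 107  79 178 178 179 176 176 183 182 171
   12 103 104  92 179 177 177 175 175 181 179 128
   16 105 103  86 178 178 178 177 173 180 182 118
   20 105 103  75 179 176 179 178 172 179 179 173
   24 107 103  89 177 175 178 177 172 179 178 154
   28 105 107  97 177 174 180 176 171 179 177 128
   32 106 107  85 142 120 122 166 121 100 170 139
   36 104 105  85  47  51  46  49  49  51  49 162
   40 105 106  71  52  66  67  60  60  70  75 124
   44 
[... 943 characters left out ...]

  120 104 104 161 114  47  47  47  45  49  79 149
  124 109 101 157 126  45  46  43  44  44  82 148
  128 104  90 159 111  61  64  80  86  69  88 142
  132  36  32  54  34  24  20  27  25  28  24  59
  136   0   0   0   0   0   0   0   0   0   0   0
  140   0   0   0   0   0   0   0   0   0   0   0
  144   0   0   0   0   0   0   0   0   0   0   0
  148   0   0   0   0   0   0   0   0   0   0   0
  152   0   0   0   0   0   0   0   0   0   0   0
  156   0   0   0   0   0   0   0   0   0   0   0
  160   0   0   0   0   0   0   0   0   0   0   0
  164   0   0   0   0   0   0   0   0   0   0   0
  168   0   0   0   0   0   0   0   0   0   0   0
  172   0   0   0   0   0   0   0   0   0   0   0
```

```bash
python3 -c "
from bench import robot
print(robot.close_job())"
```

```text
the job is handed in; nothing more can be done
None
```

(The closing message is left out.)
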